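# Index a board carrier through the inspection gate

### The job

Advance the board carrier through the inspection gate by two notches: lift its tab out of the end notch it starts in, shift it along and let it drop fully home in the middle notch, let go there, then take it by its other handle beyond the gate and bring it on in the same way until it drops fully home in the notch at the opposite end of the rail. The exact places of the notches are hidden under the carrier, so feel for them; keep the carrier in its channel and leave the things lying round about where they are.

Things in the scene. Friction and masses are not known exactly. Their poses are not given: they have to be found in the camera images.
- rail: Aluminium channel rail fixed to the bench, 356 mm long (its y), 64 mm wide (its x). Origin: centre of its underside, on the bench top; z up. Two upright side guides: inner faces at x = +-24 mm, 4 mm thick, tops 32 mm above the bench. End caps 26 mm high close the ends.
- deck (a point): Rail's middle at deck height; rail's axes. Steel deck, 16 mm above the bench, with three cross notches 15 mm long (y), 10 mm deep. Their nominal centres are y = 0 and y = +-70 mm, but each is really anywhere within 12 mm of that along y, independently and not reported: feel for the two ahead, e.g. set the tab down lightly (a few N) again and again, 2 to 3 mm farther on each time, until it sinks in.
- gate (a point): Centre of the underside of the gate's beam; rail's axes. The gate is a fixed dark steel light bridge over the rail's middle, reaching 17 mm either way along y: posts at x = +-40 mm on feet out to x = +-54 mm, beam 92 mm wide, underside 85 mm and top 105 mm above the bench. The carrier's handles pass under it, a gripper does not.
- carrier: Loose board carrier in the channel: aluminium plate 44 x 170 x 6 mm (x, y, z; y along the rail, 2 mm play at each guide) with a small circuit board fixed on its middle; 0.11 to 0.20 kg. Origin: centre of the plate's underside; z up. It starts home in the +y or the -y end notch. Home, the plate lies flat on the deck, origin 16 mm above the bench, with 2.5 mm play each way along y.
- tab (a point): Foot of the carrier's one steel tab, 8 mm below its origin: 10 mm long (y), 30 mm wide, rounded foot. With the tab on the deck beside a notch the carrier stands 8 mm higher than home. In a notch it cannot slide. Lifting by 11 to 16 mm frees it and still passes under the gate.
- grip_left (a point): Point in the black upright handle at the carrier's +y end: x = 0, y = +70 mm, 40 mm above the plate's underside (56 mm above the bench when home), 9 mm below the handle's top. Handle 14 mm thick (x), 22 mm long (y). In an end notch the inner handle is under the gate, so only the outer can be taken; in the middle notch both are free.
- grip_right (a point): Same point in the same handle at the carrier's -y end (y = -70 mm).
- tweezers: Bystander: black tweezers, 17 x 129 x 9 mm, lying on the bench right of the rail. Origin: centre of the underside.
- dongle: Bystander: black programming dongle with metal plug, 17 x 56 x 9 mm, lying behind the rail. Origin: centre of the underside.
- spool: Bystander: white solder wire spool, 56 mm across, 36 mm high, behind the rail. Origin: centre of the underside.
- flux: Bystander: amber bottle with dropper nozzle, 36 mm across, 92 mm high, behind the rail. Origin: centre of the underside.

How it is judged:
On the way, in this order (a step that is already met when the one before it is completed fails the run):
1. the tab is lifted out of the notch it started in (carrier origin more than 23 mm above the rail's underside) (z of carrier in the frame of rail above 0.023 m), for 0.1 s.
2. the carrier lies fully home in the middle notch (origin within 19 mm of the rail's middle and less than 19 mm above the rail's underside, flat to 0.04 rad) and the fingers have let go of it (z of carrier in the frame of rail between 0.013 and 0.019 m and angle between the z axis of carrier and the z axis of rail, either way round below 0.04 rad and y of carrier in the frame of rail between -0.019 and 0.019 m and contact force between the fingers and carrier below 0.2 N), for 0.3 s.
3. the tab is lifted out of the middle notch (origin more than 23 mm above the rail's underside) (z of carrier in the frame of rail above 0.023 m), for 0.1 s.
At the end, for the whole second after the job is handed in: the carrier lies fully home in the notch at the end of the rail opposite to where it started: more than 100 mm from its start, origin 13 to 19 mm above the rail's underside, flat to 0.04 rad, let go and at rest (z of carrier in the frame of rail between 0.013 and 0.019 m and angle between the z axis of carrier and the z axis of rail, either way round below 0.04 rad and distance of carrier from where it was at the start of the episode above 0.1 m and linear speed of carrier below 0.01 m/s and contact force between the fingers and carrier below 0.2 N); the robot touches nothing.
It fails at once if the carrier is taken out of its channel (origin more than 48 mm above the rail's underside) (z of carrier in the frame of rail above 0.048 m).
It fails at once if a bystander (tweezers, dongle, spool, bottle) is shifted by more than 20 mm (distance of any of tweezers, dongle, spool, flux from where it was at the start of the episode above 0.02 m).
It also fails if it takes over 64 s, if anything falls off the work surface, if the arm or the gripper's body presses on something with over 40 N, if the wrist force passes 120 N, or if a joint passes its speed limit or range.

### The arm

A 7-joint arm with a two-finger parallel gripper is mounted at the origin on a cart in front of the work surface, level with it; the furniture and walls round the work are solid. World frame = base frame: x ahead of the robot, y to its left, z up, the work surface at z = 0. Lengths are in m, angles in rad, forces in N, time in s.
With the tool pointing down it reaches from about 0.4 to 0.875 m from the base axis. Payload 19.3 kg.
Tool frame: the origin (TCP) lies at the very end of the fingers, on their centre line; the grasp point (between the pads) lies 19 mm behind it; z points along the fingers, y is the line along which they close (so a half turn about z gives the same grasp; the last joint's range is limited). The gripper opens to 85 mm and grips with 20 to 120 N. Pads are 22 mm wide; open, the fingers measure 114 mm over their backs; the gripper's body (76 mm by 85 mm) begins 54 mm behind the grasp point. The pads swing forward as they close: fully open they stand 13 mm farther back than shut.
Start: joints at [1.1, 0.521, -0.036, 1.599, 0.021, 1.021, -0.113], TCP at [0.244, -0.575, 0.231] pointing down, gripper open.
Joint ranges: [-2.91, 2.91], [-0.3, 2.13], [-1.5, 1.42], [0.17, 2.43], [-1.26, 4.41], [0.16, 1.93], [-2.52, 2.52]. Speed limits (rad/s): [1.89, 1.89, 2.39, 2.39, 3.01, 3.01, 3.01].

### API

Orientations are given as [roll, pitch, yaw] about the fixed x, y, z axes, in that order (R = Rz(yaw) Ry(pitch) Rx(roll)).
In Python, from workcell import monitor, optics, job_done gives the robot as it stands.
- The arm moves only by the shell command python3 -m handwheel 'ROWS' [FORCE]. ROWS is JSON, a list of rows, each an object of numbers: "dx", "dy", "dz": the shift along the tool's x, y, z in cm; "wx", "wy", "wz": the turn, a rotation vector about the tool's x, y, z in rad; "claw": the opening in per cent of the stroke, from 0 (shut) to 100 (fully open). A call has 1 to 8 rows; each row shifts and turns the commanded pose from where the row before left it, along the tool's axes as they then stand; what a row does not reach is not made up. A row lasts 1/8 s, in which the tool goes at most 62.5 mm and 10.7 degrees, less where a joint would pass 70% of its speed; a pose out of reach is approached as far as the arm can. A call with a gripper value outside its range is refused whole. The fingers move at their own pace and stop on an object; FORCE is the grip in N (left out, the last holds). Time passes only in rows, so rows that do not move let the fingers close. It gives the time, the measured TCP pose, the force, the opening and the grip force at its end, in the units of the state.
- monitor.observe(): the state, without advancing time (a new reading comes with each control period).
- optics.grab_frame(name): name is "scene" or "side" or "wrist"; returns a dict with "frame" (480x640x3 uint8, blue, green, red), "fovy" (degrees; the focal length in pixels is half the picture's height over the tangent of half this angle, whatever the lens; pixels are square), "cx", "cy" (the principal point, pixels), "R" (3x3) and "t" (3): a world point X has camera coordinates R X + t. Camera axes: x right, y down, z forward; pixel columns grow to the right and rows downward; lengths in m; the calibration is good to about 2 mm. A picture is of the moment at which its call begins. There is no depth.
- job_done(): hands the job in; it is judged then, once.
Trained networks look in the newest picture that a camera, given by its name, has taken for a name from the list of things; names that differ only in an ending like _2 or _b are one class to them, and where a whole thing is asked for, a point or a joint stands for the part that bears it (a point fixed in the world has none). Each returns a list of dicts, best first, with "p" (0 to 1); they miss things now and then, are a little off and sometimes report something else, mostly with a low value. They report only what shows in the picture. A call takes as long as a camera call.
- optics.masks_of(name, camera): "region" (480x640 bool, what is visible of it) and "rect" ([left, top, width, height] in pixels, round what is visible of it).
The state is a dict: "clock": time; "qpos": joint angles; "qd": joint speeds; "joint_efforts": joint torques, N m; "position": TCP position; "tool_rot": TCP orientation; "force": force on the tool from outside, world axes, zero at the start; "moment": the same for the moment, N m; "grip_width": finger opening in m; "finger_force": force on a finger pad.
Only numpy, scipy, OpenCV 4.12 (cv2) and the standard library are available. Lean on these libraries where they do the work, as an engineer would, in place of code of your own. Each camera call takes 0.05 s, during which the arm holds its last target. There are 200 camera calls.

## Working session

There is one attempt and no reset: what is moved stays moved. The work goes in short steps, Python scripts to look and compute and a shell command to move; the robot and the scene stay as the last step left them, time stands still between calls to the robot, and variables do not carry over. Pictures are saved under pics/ and viewed, at most 10 in all, crops included, and the job is handed in when it is done.

```bash
ls; mkdir -p pics
python3 - <<'E'
from workcell import monitor, optics
import cv2, numpy as np
s=monitor.observe(); print({k:np.round(v,3).tolist() for k,v in s.items()})
for n in ("scene","side"):
    f=optics.grab_frame(n); cv2.imwrite(f"pics/{n}0.png",f["frame"]); print(n,f["fovy"],f["cx"],f["cy"],np.round(f["R"],3).tolist(),np.round(f["t"],3).tolist())
    for k in ("rail","gate","carrier","grip_left","grip_right","tweezers","dongle","spool","flux"):
        try:
            m=optics.masks_of(k,n); print(k,[(round(a["p"],2),a["rect"]) for a in m[:3]])
        except Exception as e: print(k,e)
E
```

```text
pics
{'clock': 0.0, 'qpos': [1.1, 0.522, -0.036, 1.6, 0.021, 1.021, -0.113], 'qd': [-0.002, -0.001, 0.001, -0.001, -0.002, -0.0, 0.001], 'joint_efforts': [-0.001, -92.711, 1.979, -36.994, 0.018, 0.008, -0.0], 'position': [0.244, -0.575, 0.231], 'tool_rot': [-3.14, 0.0, 0.401], 'force': [0.557, -0.426, -0.91], 'moment': [-0.018, 0.003, -0.016], 'finger_force': 0.0, 'grip_width': 0.085}
scene 44.7116981360859 324.6129372632718 246.64520337192803 [[-0.558, 0.83, -0.011], [0.738, 0.49, -0.464], [-0.379, -0.267, -0.886]] [0.359, -0.444, 1.594]
rail [(0.8, [302.6, 166.9, 120.0, 117.1])]
gate [(0.6, [302.2, 168.1, 118.3, 116.5])]
carrier [(0.58, [356.9, 215.6, 49.1, 50.7])]
grip_left [(0.81, [347.6, 214.7, 62.3, 52.0])]
grip_right [(0.64, [353.4, 215.0, 55.7, 52.3]), (0.44, [303.4, 289.8, 18.3, 26.9])]
tweezers [(0.53, [246.7, 164.3, 27.8, 7.0]), (0.5, [303.4, 165.4, 117.2, 120.7])]
dongle [(0.48, [280.6, 256.7, 22.6, 13.9])]
spool [(0.95, [384.1, 333.7, 26.1, 31.0]), (0.23, [306.2, 289.5, 18.6, 26.3])]
flux [(0.88, [305.8, 290.1, 16.9, 28.5])]
side 47.89451112816208 311.90650653754204 234.6292877151976 [[0.954, -0.301, 0.003], [-0.159, -0.514, -0.843], [0.256, 0.803, -0.538]] [-0.612, 0.163, 0.926]
rail [(0.72, [225.0, 213.7, 53.5, 117.3])]
gate [(0.62, [223.0, 210.8, 58.8, 122.7])]
carrier [(0.72, [240.1, 209.5, 24.3, 64.1])]
grip_left [(0.56, [238.4, 204.3, 28.0, 67.7])]
grip_right [(0.63, [238.9, 204.9, 26.0, 68.1])]
tweezers [(0.72, [272.8, 361.5, 29.5, 32.7])]
dongle [(0.71, [332.4, 261.5, 24.5, 23.0])]
spool [(0.93, [306.1, 181.1, 22.1, 27.6])]
flux [(0.93, [346.9, 204.2, 16.9, 40.2]), (0.25, [220.4, 213.7, 60.4, 123.5])]
```

Run:
```python
import cv2, numpy as np
a=cv2.imread("pics/scene0.png")[155:305,280:430]; b=cv2.imread("pics/side0.png")[190:340,200:350]
cv2.imwrite("pics/crop0.png",np.hstack([cv2.resize(a,(400,400),interpolation=cv2.INTER_CUBIC),cv2.resize(b,(400,400),interpolation=cv2.INTER_CUBIC)]))
```

```text
(no output)
```

View pics/crop0.png

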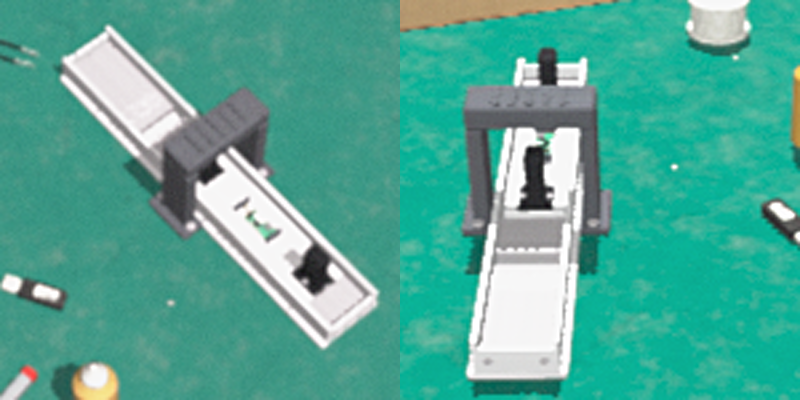

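View pics/side0.png

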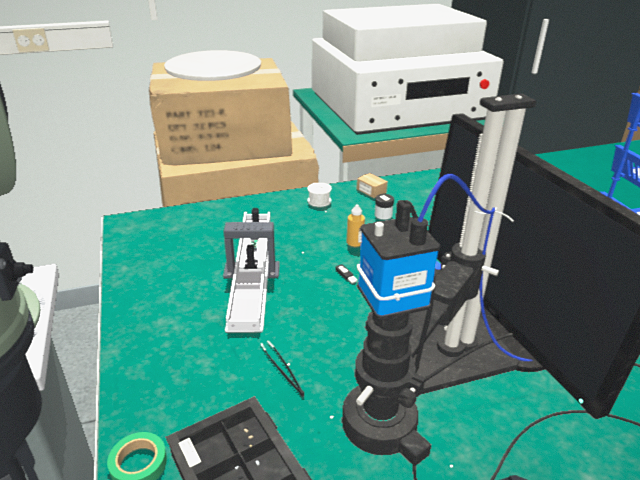

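```bash
cat > h.py <<'E'
import numpy as np, cv2
def proj(f,X):
    k=240/np.tan(np.radians(f["fovy"])/2); c=np.asarray(X)@np.array(f["R"]).T+np.array(f["t"])
    return np.c_[f["cx"]+k*c[...,0]/c[...,2], f["cy"]+k*c[...,1]/c[...,2]]
def w(p,L):
    L=np.asarray(L,float); c,s=np.cos(p[2]),np.sin(p[2])
    return np.c_[p[0]+c*L[:,0]-s*L[:,1], p[1]+s*L[:,0]+c*L[:,1], L[:,2]]
def box(x0,x1,y0,y1,z0,z1):
    P=[(x,y,z) for x in(x0,x1) for y in(y0,y1) for z in(z0,z1)]
    return P,[(0,1),(2,3),(4,5),(6,7),(0,2),(1,3),(4,6),(5,7),(0,4),(1,5),(2,6),(3,7)]
def overlay(f,p,boxes,crop,S):
    x0,y0,wd,ht=crop; im=cv2.resize(f["frame"][y0:y0+ht,x0:x0+wd],None,fx=S,fy=S,interpolation=cv2.INTER_CUBIC)
    for b,col in boxes:
        P,E=box(*b); q=((proj(f,w(p,P))+.5-[x0,y0])*S).astype(int)
        for i,j in E: cv2.line(im,tuple(map(int,q[i])),tuple(map(int,q[j])),col,1)
    return im
E
python3 - <<'E'
from h import *
from workcell import optics
from scipy.optimize import least_squares
fs,fd=optics.grab_frame("scene"),optics.grab_frame("side")
a,b=.028,.178
T=[(-a,b,.032),(a,b,.032),(-a,-b,.032),(a,-b,.032)]
# order: (-x,+y),(+x,+y),(-x,-y),(+x,-y)
os_=np.array([(421.7,265.6),(401.9,284.4),(320.5,165.5),(303.2,180.5)])
od=np.array([(243.9,213.3),(270.1,213.3),(226.3,321),(261.9,321)])
r=lambda p: np.r_[(proj(fs,w(p,T))-os_).ravel(),(proj(fd,w(p,T))-od).ravel()]
best=min((least_squares(r,[.6,-.1,y],loss="soft_l1") for y in np.arange(-3,3,.7)),key=lambda o:o.cost)
print(best.x,best.cost,np.round(best.fun,1)); p=best.x
B=[((-.028,.028,-.178,.178,0,.032),(0,0,255)),((-.046,.046,-.017,.017,.085,.105),(255,0,0))]
for s in(70,): B.append(((-.007,.007,s+0,s,0,0),(0,0,0)))
B=B[:2]
for yc in(.07,): 
    for h in(.07,-.07): B.append(((-.007,.007,yc+h-.011,yc+h+.011,.022,.065),(0,255,255)))
cv2.imwrite("pics/ov.png",np.hstack([overlay(fs,p,B,(290,155,140,140),2.857),overlay(fd,p,B,(190,195,140,140),2.857)]))
E
```

```text
[ 0.52357039  0.01693592 -0.28633361] 15.772062705340248 [-0.8 -0.6  0.7 -4.8 -0.7 -0.4 -1.1 -3.2  1.1 -1.7  0.1 -1.9  0.7 -2.9
 -1.4 -3.2]
```

View pics/ov.png

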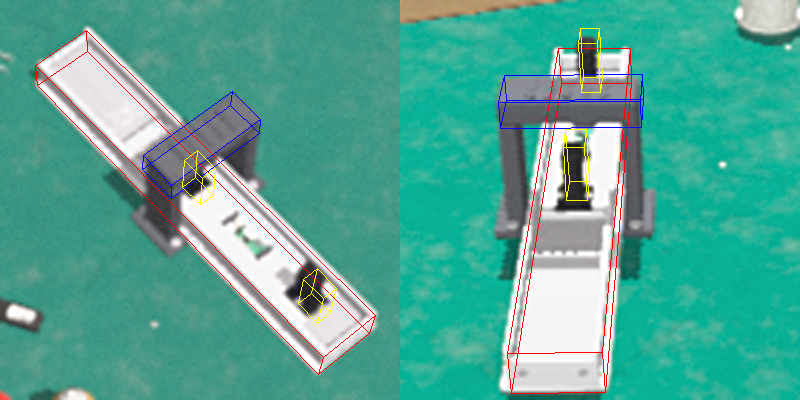

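View pics/scene0.png

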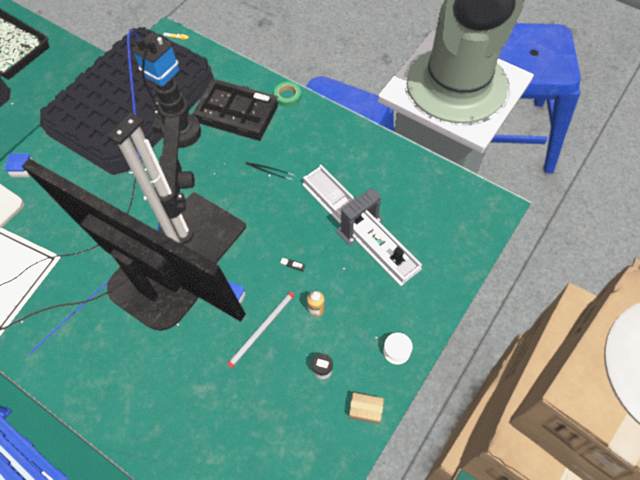

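```bash
cat > fit.py <<'E'
from h import *
from workcell import optics
from scipy.optimize import least_squares
# refine by beam + base corners read from ov.png (scale 2.857)
fs,fd=optics.grab_frame("scene"),optics.grab_frame("side")
S=2.857
sc=lambda q:np.array(q)/S+[290,155]-.5
sd=lambda q:(np.array(q)-[400,0])/S+[190,195]-.5
# front (−y) face of beam in side view: corners top-left, top-right, bottom-left,bottom-right
Lb=[(-.046,-.017,.105),(.046,-.017,.105),(-.046,-.017,.085),(.046,-.017,.085)]
ob=sd([(500,100),(640,100),(500,125),(640,125)])
E=[(-.032,-.178,0),(.032,-.178,0)]; oe=sd([(500,391),(608,391)])
p=[.52,.017,-.286]
print(proj(fd,w(p,Lb))-ob, proj(fd,w(p,E))-oe)
E
python3 fit.py
```

```text
[[-2.49876496  1.12121973]
 [-1.79538501  0.74359949]
 [-1.58082235  1.41675891]
 [-1.40618351  1.02783937]] [[-0.33678923  1.43609337]
 [-0.58616212  1.01878032]]
```

```bash
python3 -m handwheel '[{"wz":-0.177},{"wz":-0.177},{"wz":-0.177},{"wz":-0.177},{"wz":-0.175},{"dx":4.9,"dy":0.6},{"dx":4.9,"dy":0.6},{"dx":4.9,"dy":0.6}]'; python3 -m handwheel '[{"dx":4.9,"dy":0.6},{"dx":4.9,"dy":0.6},{"dx":4.9,"dy":0.6},{"dx":4.9,"dy":0.6},{"dx":4.9,"dy":0.6},{"dx":4.9,"dy":0.6},{"dx":4.9,"dy":0.6},{"dx":4.9,"dy":0.6}]'
```

```text
schema error: expected keys dx, dy, dz, wx, wy, wz, claw
schema error: expected keys dx, dy, dz, wx, wy, wz, claw
```

```bash
python3 -m handwheel '[{"dx":0,"dy":0,"dz":0,"wx":0,"wy":0,"wz":-0.177,"claw":100},{"dx":0,"dy":0,"dz":0,"wx":0,"wy":0,"wz":-0.177,"claw":100},{"dx":0,"dy":0,"dz":0,"wx":0,"wy":0,"wz":-0.177,"claw":100},{"dx":0,"dy":0,"dz":0,"wx":0,"wy":0,"wz":-0.177,"claw":100},{"dx":0,"dy":0,"dz":0,"wx":0,"wy":0,"wz":-0.175,"claw":100},{"dx":4.9,"dy":0.6,"dz":0,"wx":0,"wy":0,"wz":0,"claw":100},{"dx":4.9,"dy":0.6,"dz":0,"wx":0,"wy":0,"wz":0,"claw":100},{"dx":4.9,"dy":0.6,"dz":0,"wx":0,"wy":0,"wz":0,"claw":100}]'
```

```text
clock: 2.2
position: [0.3031, -0.4382, 0.2314]
tool_rot: [3.141, 0.0, 1.283]
force: [1.0, -0.4, -0.8]
grip_width: 0.0852
finger_force: 0.0
```

```bash
python3 -m handwheel '[{"dx":4.9,"dy":0.7,"dz":0,"wx":0,"wy":0,"wz":0,"claw":100},{"dx":4.9,"dy":0.7,"dz":0,"wx":0,"wy":0,"wz":0,"claw":100},{"dx":4.9,"dy":0.7,"dz":0,"wx":0,"wy":0,"wz":0,"claw":100},{"dx":4.9,"dy":0.7,"dz":0,"wx":0,"wy":0,"wz":0,"claw":100},{"dx":4.9,"dy":0.7,"dz":0,"wx":0,"wy":0,"wz":0,"claw":100},{"dx":4.9,"dy":0.7,"dz":0,"wx":0,"wy":0,"wz":0,"claw":100},{"dx":4.9,"dy":0.7,"dz":0,"wx":0,"wy":0,"wz":0,"claw":100},{"dx":4.9,"dy":0.7,"dz":0,"wx":0,"wy":0,"wz":0,"claw":100}]' && python3 -m handwheel '[{"dx":4.9,"dy":0.6,"dz":0,"wx":0,"wy":0,"wz":0,"claw":100},{"dx":4.9,"dy":0.6,"dz":0,"wx":0,"wy":0,"wz":0,"claw":100},{"dx":4.9,"dy":0.6,"dz":0,"wx":0,"wy":0,"wz":0,"claw":100},{"dx":4.9,"dy":0.6,"dz":0,"wx":0,"wy":0,"wz":0,"claw":100},{"dx":4.9,"dy":0.6,"dz":0,"wx":0,"wy":0,"wz":0,"claw":100},{"dx":0,"dy":0,"dz":0,"wx":0,"wy":0,"wz":0,"claw":100},{"dx":0,"dy":0,"dz":0,"wx":0,"wy":0,"wz":0,"claw":100}]'
python3 - <<'E'
from h import *
from workcell import optics
f=optics.grab_frame("wrist"); cv2.imwrite("pics/w1.png",f["frame"]); print(f["fovy"],np.round(f["R"],3).tolist(),np.round(f["t"],3).tolist())
import pickle; pickle.dump(f,open("w1.pkl","wb"))
p=[.5235,.017,-.286]
B=[((-.032,.032,-.178,.178,0,0),(0,0,255)),((-.028,.028,-.178,.178,0.032,.032),(0,0,255)),((-.046,.046,-.017,.017,.105,.105),(255,0,0)),((-.007,.007,.129,.151,.065,.065),(0,255,255))]
cv2.imwrite("pics/w1o.png",overlay(f,p,B,(0,0,640,480),1.25))
E
```

```text
clock: 3.2
position: [0.468, -0.078, 0.2316]
tool_rot: [3.141, 0.0, 1.284]
force: [0.8, -0.8, 0.9]
grip_width: 0.085
finger_force: 0.0
clock: 4.08
position: [0.5654, 0.1466, 0.2311]
tool_rot: [-3.141, 0.001, 1.284]
force: [0.4, -0.7, -0.2]
grip_width: 0.0854
finger_force: 0.0
64.11097077180627 [[0.959, -0.283, -0.0], [-0.27, -0.917, 0.293], [-0.083, -0.281, -0.956]] [-0.5, 0.25, 0.466]
```

View pics/w1o.png

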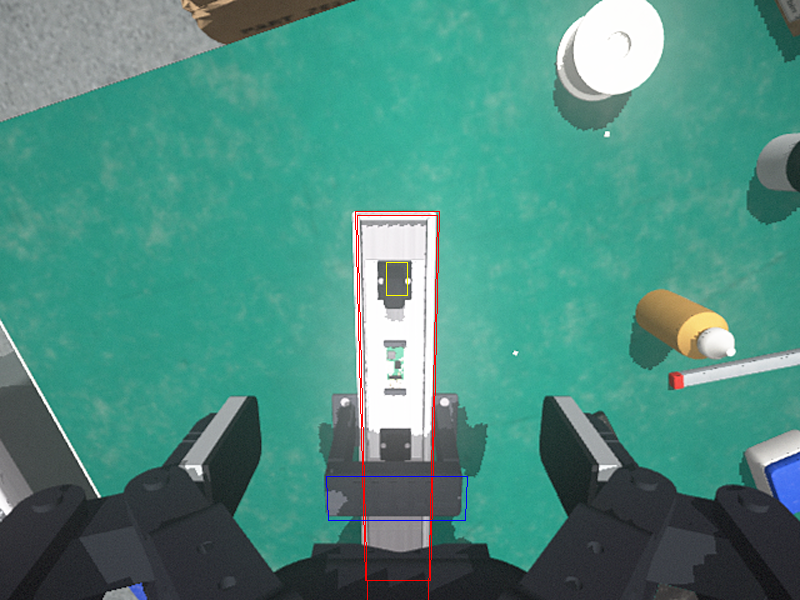

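Run:
```python
from h import *
import pickle; f=pickle.load(open("w1.pkl","rb")); p=[.5225,.0173,-.286]
B=[((-.032,.032,-.178,.178,0,0),(0,0,255)),((-.028,.028,-.178,.178,0.032,.032),(0,0,255)),((-.046,.046,-.017,.017,.105,.105),(255,0,0)),((-.007,.007,.129,.151,.065,.065),(0,255,255))]
g=dict(f); g["frame"]=np.clip(f["frame"].astype(float)*1.8,0,255).astype(np.uint8)
cv2.imwrite("pics/w1z.png",np.hstack([overlay(g,p,B,(270,160,100,150),4), overlay(g,p,[],(270,160,100,150),4)]))
```

```text
(no output)
```

View pics/w1z.png

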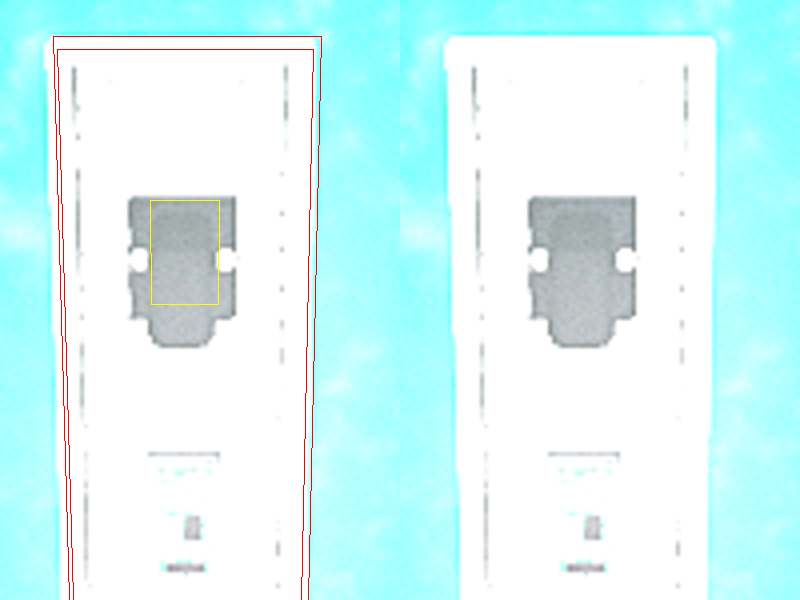

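```bash
cat >> h.py <<'E'
def unproj(f,uv,z):
    k=240/np.tan(np.radians(f["fovy"])/2); R=np.array(f["R"]); t=np.array(f["t"])
    d=R.T@np.array([(uv[0]-f["cx"])/k,(uv[1]-f["cy"])/k,1]); c=-R.T@t
    return c+d*(z-c[2])/d[2]
def torail(X,p):
    d=np.array(X[:2])-p[:2]; c,s=np.cos(p[2]),np.sin(p[2]); return np.array([c*d[0]+s*d[1],-s*d[0]+c*d[1]])
def totool(cur,yaw,tgt):
    d=np.array(tgt)-cur; c,s=np.cos(yaw),np.sin(yaw); return np.array([c*d[0]+s*d[1], s*d[0]-c*d[1], -d[2]])*100
E
python3 - <<'E'
from h import *
from workcell import monitor
import pickle; f=pickle.load(open("w1.pkl","rb")); p=[.5220,.0175,-.286]
X=unproj(f,(270+183/4-.5,160+295/4-.5),.065); print(X,torail(X,p))
for c in [(151,347),(215,347)]: print(torail(unproj(f,(270+c[0]/4-.5,160+c[1]/4-.5),.065),p))
s=monitor.observe(); print(totool(s["position"],1.284,[X[0],X[1],.037]))
E
```

```text
[0.55907654 0.14317631 0.065     ] [1.15068989e-04 1.31031262e-01]
[-0.00662739  0.11979961]
[0.00676903 0.11979477]
[-0.45513515 -0.52678546 19.42271008]
```

```bash
python3 -m handwheel '[{"dx":-0.46,"dy":-0.53,"dz":4,"wx":0,"wy":0,"wz":0,"claw":60},{"dx":0,"dy":0,"dz":4,"wx":0,"wy":0,"wz":0,"claw":60},{"dx":0,"dy":0,"dz":4,"wx":0,"wy":0,"wz":0,"claw":60},{"dx":0,"dy":0,"dz":4,"wx":0,"wy":0,"wz":0,"claw":60},{"dx":0,"dy":0,"dz":2.2,"wx":0,"wy":0,"wz":0,"claw":60},{"dx":0,"dy":0,"dz":1.2,"wx":0,"wy":0,"wz":0,"claw":60},{"dx":0,"dy":0,"dz":0,"wx":0,"wy":0,"wz":0,"claw":60}]' 70
python3 - <<'E'
from h import *
from workcell import optics
f=optics.grab_frame("wrist"); 
cv2.imwrite("pics/w2.png",overlay(f,[.522,.0175,-.286],[((-.007,.007,.12,.142,.065,.065),(0,255,255))],(120,180,400,300),2))
E
```

```text
clock: 5.0
position: [0.5591, 0.1435, 0.0373]
tool_rot: [-3.141, 0.0, 1.283]
force: [0.4, 1.0, 1.2]
grip_width: 0.0516
finger_force: 0.0
```

View pics/w2.png

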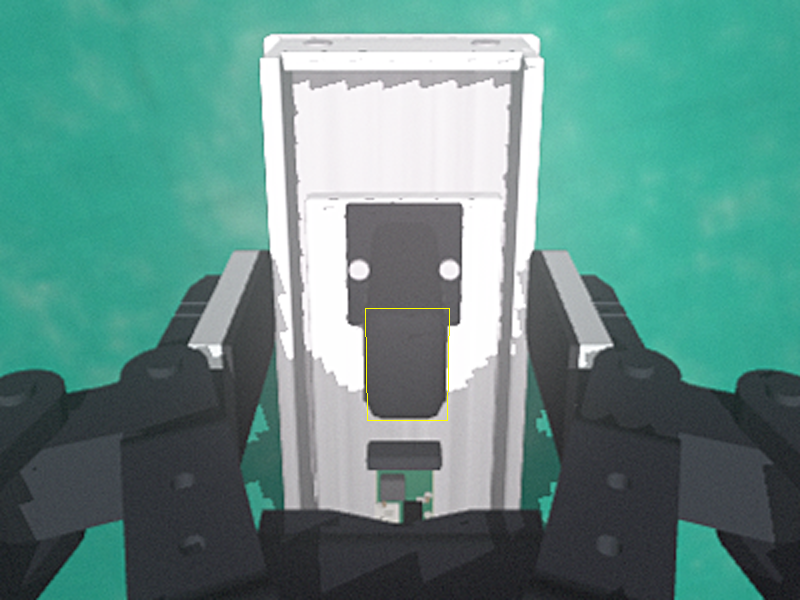

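```bash
python3 -m handwheel '[{"dx":0,"dy":0,"dz":0,"wx":0,"wy":0,"wz":0,"claw":0},{"dx":0,"dy":0,"dz":0,"wx":0,"wy":0,"wz":0,"claw":0},{"dx":0,"dy":0,"dz":0,"wx":0,"wy":0,"wz":0,"claw":0},{"dx":0,"dy":0,"dz":0,"wx":0,"wy":0,"wz":0,"claw":0},{"dx":0,"dy":0,"dz":0,"wx":0,"wy":0,"wz":0,"claw":0}]' 80; python3 -m handwheel '[{"dx":0,"dy":0,"dz":-0.4,"wx":0,"wy":0,"wz":0,"claw":0},{"dx":0,"dy":0,"dz":-0.5,"wx":0,"wy":0,"wz":0,"claw":0},{"dx":0,"dy":0,"dz":-0.4,"wx":0,"wy":0,"wz":0,"claw":0},{"dx":0,"dy":0,"dz":0,"wx":0,"wy":0,"wz":0,"claw":0},{"dx":0,"dy":0,"dz":0,"wx":0,"wy":0,"wz":0,"claw":0}]'
```

```text
clock: 5.68
position: [0.5596, 0.1441, 0.0381]
tool_rot: [3.14, -0.0, 1.284]
force: [-0.6, -1.9, 8.8]
grip_width: 0.0126
finger_force: 78.2
clock: 6.3
position: [0.5591, 0.1441, 0.0502]
tool_rot: [-3.141, 0.0, 1.284]
force: [-0.8, -0.6, -1.9]
grip_width: 0.0128
finger_force: 77.9
```

```bash
python3 -m handwheel '[{"dx":-1.5,"dy":0,"dz":0,"wx":0,"wy":0,"wz":0,"claw":0},{"dx":-1.5,"dy":0,"dz":0,"wx":0,"wy":0,"wz":0,"claw":0},{"dx":-1.5,"dy":0,"dz":0,"wx":0,"wy":0,"wz":0,"claw":0},{"dx":0,"dy":0,"dz":0,"wx":0,"wy":0,"wz":0,"claw":0},{"dx":0,"dy":0,"dz":0.3,"wx":0,"wy":0,"wz":0,"claw":0},{"dx":0,"dy":0,"dz":0,"wx":0,"wy":0,"wz":0,"claw":0},{"dx":0,"dy":0,"dz":0,"wx":0,"wy":0,"wz":0,"claw":0}]'; for i in 1 2 3; do python3 -m handwheel '[{"dx":0,"dy":0,"dz":0.1,"wx":0,"wy":0,"wz":0,"claw":0},{"dx":0,"dy":0,"dz":0,"wx":0,"wy":0,"wz":0,"claw":0}]'; done
```

```text
clock: 7.18
position: [0.5464, 0.1014, 0.0472]
tool_rot: [-3.141, -0.0, 1.284]
force: [-0.2, -0.1, -0.8]
grip_width: 0.0128
finger_force: 78.0
clock: 7.42
position: [0.5464, 0.1011, 0.0463]
tool_rot: [3.142, -0.0, 1.284]
force: [-0.0, -0.0, -1.5]
grip_width: 0.0126
finger_force: 78.1
clock: 7.68
position: [0.5466, 0.1013, 0.0456]
tool_rot: [3.141, -0.001, 1.284]
force: [-1.0, 1.9, 4.7]
grip_width: 0.0123
finger_force: 79.2
clock: 7.92
position: [0.5469, 0.1016, 0.045]
tool_rot: [3.141, -0.001, 1.284]
force: [-2.2, 3.2, 12.5]
grip_width: 0.0127
finger_force: 80.2
```

```bash
python3 -m handwheel '[{"dx":0,"dy":0,"dz":-0.25,"wx":0,"wy":0,"wz":0,"claw":0},{"dx":-0.25,"dy":0,"dz":0,"wx":0,"wy":0,"wz":0,"claw":0},{"dx":0,"dy":0,"dz":0.2,"wx":0,"wy":0,"wz":0,"claw":0},{"dx":0,"dy":0,"dz":0,"wx":0,"wy":0,"wz":0,"claw":0}]' | sed -n 1,4p; python3 -m handwheel '[{"dx":0,"dy":0,"dz":-0.2,"wx":0,"wy":0,"wz":0,"claw":0},{"dx":-0.25,"dy":0,"dz":0,"wx":0,"wy":0,"wz":0,"claw":0},{"dx":0,"dy":0,"dz":0.2,"wx":0,"wy":0,"wz":0,"claw":0},{"dx":0,"dy":0,"dz":0,"wx":0,"wy":0,"wz":0,"claw":0}]'| sed -n 1,4p;  python3 -m handwheel '[{"dx":0,"dy":0,"dz":-0.2,"wx":0,"wy":0,"wz":0,"claw":0},{"dx":-0.25,"dy":0,"dz":0,"wx":0,"wy":0,"wz":0,"claw":0},{"dx":0,"dy":0,"dz":0.2,"wx":0,"wy":0,"wz":0,"claw":0},{"dx":0,"dy":0,"dz":0,"wx":0,"wy":0,"wz":0,"claw":0}]'| sed -n 1,4p
```

```text
clock: 8.43
position: [0.5459, 0.0985, 0.045]
tool_rot: [3.141, 0.0, 1.284]
force: [-1.0, 0.8, 9.3]
clock: 8.93
position: [0.5452, 0.0962, 0.045]
tool_rot: [3.141, -0.0, 1.284]
force: [-2.3, 0.2, 10.4]
clock: 9.43
position: [0.5445, 0.0938, 0.045]
tool_rot: [3.141, -0.0, 1.284]
force: [-1.4, 1.6, 9.6]
```

```bash
python3 -m handwheel '[{"dx":0,"dy":0,"dz":-0.2,"wx":0,"wy":0,"wz":0,"claw":0},{"dx":-0.25,"dy":0,"dz":0,"wx":0,"wy":0,"wz":0,"claw":0},{"dx":0,"dy":0,"dz":0.2,"wx":0,"wy":0,"wz":0,"claw":0},{"dx":0,"dy":0,"dz":0,"wx":0,"wy":0,"wz":0,"claw":0}]' | sed -n 1,4p; python3 -m handwheel '[{"dx":0,"dy":0,"dz":-0.2,"wx":0,"wy":0,"wz":0,"claw":0},{"dx":-0.25,"dy":0,"dz":0,"wx":0,"wy":0,"wz":0,"claw":0},{"dx":0,"dy":0,"dz":0.2,"wx":0,"wy":0,"wz":0,"claw":0},{"dx":0,"dy":0,"dz":0,"wx":0,"wy":0,"wz":0,"claw":0}]'| sed -n 1,4p;  python3 -m handwheel '[{"dx":0,"dy":0,"dz":-0.2,"wx":0,"wy":0,"wz":0,"claw":0},{"dx":-0.25,"dy":0,"dz":0,"wx":0,"wy":0,"wz":0,"claw":0},{"dx":0,"dy":0,"dz":0.2,"wx":0,"wy":0,"wz":0,"claw":0},{"dx":0,"dy":0,"dz":0,"wx":0,"wy":0,"wz":0,"claw":0}]'| sed -n 1,4p
```

```text
clock: 9.93
position: [0.5437, 0.0914, 0.045]
tool_rot: [3.141, -0.0, 1.284]
force: [-0.9, 0.1, 9.7]
clock: 10.42
position: [0.543, 0.089, 0.045]
tool_rot: [3.141, -0.0, 1.284]
force: [-1.4, 0.3, 10.3]
clock: 10.92
position: [0.5424, 0.0866, 0.045]
tool_rot: [3.141, -0.0, 1.284]
force: [-2.2, -0.1, 10.0]
```

```bash
python3 -m handwheel '[{"dx":0,"dy":0,"dz":-0.2,"wx":0,"wy":0,"wz":0,"claw":0},{"dx":-0.25,"dy":0,"dz":0,"wx":0,"wy":0,"wz":0,"claw":0},{"dx":0,"dy":0,"dz":0.2,"wx":0,"wy":0,"wz":0,"claw":0},{"dx":0,"dy":0,"dz":0,"wx":0,"wy":0,"wz":0,"claw":0}]' | sed -n 1,4p; python3 -m handwheel '[{"dx":0,"dy":0,"dz":-0.2,"wx":0,"wy":0,"wz":0,"claw":0},{"dx":-0.25,"dy":0,"dz":0,"wx":0,"wy":0,"wz":0,"claw":0},{"dx":0,"dy":0,"dz":0.2,"wx":0,"wy":0,"wz":0,"claw":0},{"dx":0,"dy":0,"dz":0,"wx":0,"wy":0,"wz":0,"claw":0}]'| sed -n 1,4p;  python3 -m handwheel '[{"dx":0,"dy":0,"dz":-0.2,"wx":0,"wy":0,"wz":0,"claw":0},{"dx":-0.25,"dy":0,"dz":0,"wx":0,"wy":0,"wz":0,"claw":0},{"dx":0,"dy":0,"dz":0.2,"wx":0,"wy":0,"wz":0,"claw":0},{"dx":0,"dy":0,"dz":0,"wx":0,"wy":0,"wz":0,"claw":0}]'| sed -n 1,4p
```

```text
clock: 11.42
position: [0.5415, 0.0839, 0.0448]
tool_rot: [3.141, 0.0, 1.284]
force: [-1.1, -1.2, 4.9]
clock: 11.92
position: [0.5406, 0.0817, 0.0445]
tool_rot: [-3.141, 0.0, 1.284]
force: [0.9, -0.4, -2.2]
clock: 12.42
position: [0.5399, 0.0793, 0.0446]
tool_rot: [-3.141, 0.0, 1.284]
force: [-0.2, -0.1, -1.7]
```

```bash
python3 -m handwheel '[{"dx":0.1,"dy":0,"dz":0,"wx":0,"wy":0,"wz":0,"claw":0},{"dx":0,"dy":0,"dz":0.2,"wx":0,"wy":0,"wz":0,"claw":0},{"dx":0,"dy":0,"dz":0.2,"wx":0,"wy":0,"wz":0,"claw":0},{"dx":0,"dy":0,"dz":0,"wx":0,"wy":0,"wz":0,"claw":0}]' | sed -n 1,4p; python3 -m handwheel '[{"dx":0,"dy":0,"dz":0.2,"wx":0,"wy":0,"wz":0,"claw":0},{"dx":0,"dy":0,"dz":0,"wx":0,"wy":0,"wz":0,"claw":0}]' | sed -n 1,4p;python3 -m handwheel '[{"dx":0,"dy":0,"dz":0.05,"wx":0,"wy":0,"wz":0,"claw":0},{"dx":0,"dy":0,"dz":0,"wx":0,"wy":0,"wz":0,"claw":0}]' | sed -n 1,4p
```

```text
clock: 12.92
position: [0.5402, 0.0803, 0.0406]
tool_rot: [-3.141, 0.0, 1.284]
force: [-0.6, -0.0, -1.4]
clock: 13.18
position: [0.5403, 0.0803, 0.0387]
tool_rot: [-3.141, 0.0, 1.284]
force: [0.2, -0.2, -2.2]
clock: 13.42
position: [0.5403, 0.0803, 0.0383]
tool_rot: [3.142, -0.0, 1.284]
force: [0.3, 0.1, -2.2]
```

```bash
python3 -m handwheel '[{"dx":0,"dy":0,"dz":0.06,"wx":0,"wy":0,"wz":0,"claw":0},{"dx":0,"dy":0,"dz":0,"wx":0,"wy":0,"wz":0,"claw":0}]' | sed -n 1,4p;python3 -m handwheel '[{"dx":0,"dy":0,"dz":0,"wx":0,"wy":0,"wz":0,"claw":60},{"dx":0,"dy":0,"dz":0,"wx":0,"wy":0,"wz":0,"claw":60},{"dx":0,"dy":0,"dz":0,"wx":0,"wy":0,"wz":0,"claw":60},{"dx":0,"dy":0,"dz":0,"wx":0,"wy":0,"wz":0,"claw":60},{"dx":0,"dy":0,"dz":0,"wx":0,"wy":0,"wz":0,"claw":60},{"dx":0,"dy":0,"dz":0,"wx":0,"wy":0,"wz":0,"claw":60}]'; python3 -m handwheel '[{"dx":0,"dy":0,"dz":-2,"wx":0,"wy":0,"wz":0,"claw":60},{"dx":0,"dy":0,"dz":-4,"wx":0,"wy":0,"wz":0,"claw":60},{"dx":0,"dy":0,"dz":-4,"wx":0,"wy":0,"wz":0,"claw":60},{"dx":0,"dy":0,"dz":-4,"wx":0,"wy":0,"wz":0,"claw":60},{"dx":0,"dy":0,"dz":-2,"wx":0,"wy":0,"wz":0,"claw":60}]'
python3 - <<'E'
from h import *
from workcell import optics
import pickle
fd=optics.grab_frame("side"); fw=optics.grab_frame("wrist"); pickle.dump((fd,fw),open("m.pkl","wb"))
p=[.522,.0175,-.286]; y=-.0058
B=[((-.007,.007,y+h-.011,y+h+.011,.022,.065),(0,255,255)) for h in(.07,-.07)]
a=overlay(fw,p,B,(220,130,200,240),2.5); b=overlay(fd,p,[],(200,190,75,150),4)
cv2.imwrite("pics/m.png",np.hstack([a,b]))
E
```

```text
clock: 13.68
position: [0.5404, 0.0803, 0.0382]
tool_rot: [3.141, 0.0, 1.284]
force: [-2.6, -1.4, 8.0]
clock: 14.42
position: [0.5403, 0.0803, 0.0377]
tool_rot: [-3.142, -0.0, 1.284]
force: [0.0, 0.6, -0.0]
grip_width: 0.0515
finger_force: 0.0
clock: 15.05
position: [0.5408, 0.0804, 0.1998]
tool_rot: [3.14, -0.001, 1.284]
force: [-0.9, -0.6, 0.0]
grip_width: 0.0517
finger_force: 0.0
```

View pics/m.png

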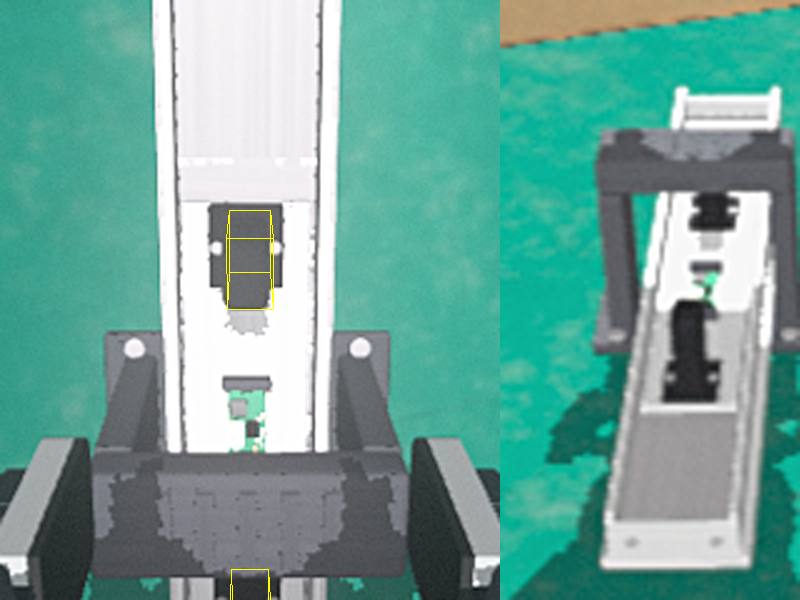

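```bash
python3 -m handwheel '[{"dx":-4.7,"dy":0,"dz":0,"wx":0,"wy":0,"wz":0,"claw":60},{"dx":-4.7,"dy":-0.03,"dz":0,"wx":0,"wy":0,"wz":0,"claw":60},{"dx":-4.7,"dy":0,"dz":0,"wx":0,"wy":0,"wz":0,"claw":60},{"dx":0,"dy":0,"dz":3,"wx":0,"wy":0,"wz":0,"claw":60},{"dx":0,"dy":0,"dz":3,"wx":0,"wy":0,"wz":0,"claw":60},{"dx":0,"dy":0,"dz":0,"wx":0,"wy":0,"wz":0,"claw":60},{"dx":0,"dy":0,"dz":0,"wx":0,"wy":0,"wz":0,"claw":60}]'
python3 - <<'E'
from h import *
from workcell import optics,monitor
fw=optics.grab_frame("wrist")
p=[.522,.0175,-.286]; y=-.0058
B=[((-.007,.007,y+h-.011,y+h+.011,.022,.065),(0,255,255)) for h in(-.07,)]
cv2.imwrite("pics/m2.png",overlay(fw,p,B,(120,180,400,300),2))
s=monitor.observe(); print(torail(s["position"],p))
E
```

```text
clock: 16.02
position: [0.5003, -0.0546, 0.1382]
tool_rot: [3.141, -0.0, 1.284]
force: [0.2, -0.1, -0.3]
grip_width: 0.0509
finger_force: 0.0
[-0.00020565 -0.0752707 ]
```

View pics/m2.png

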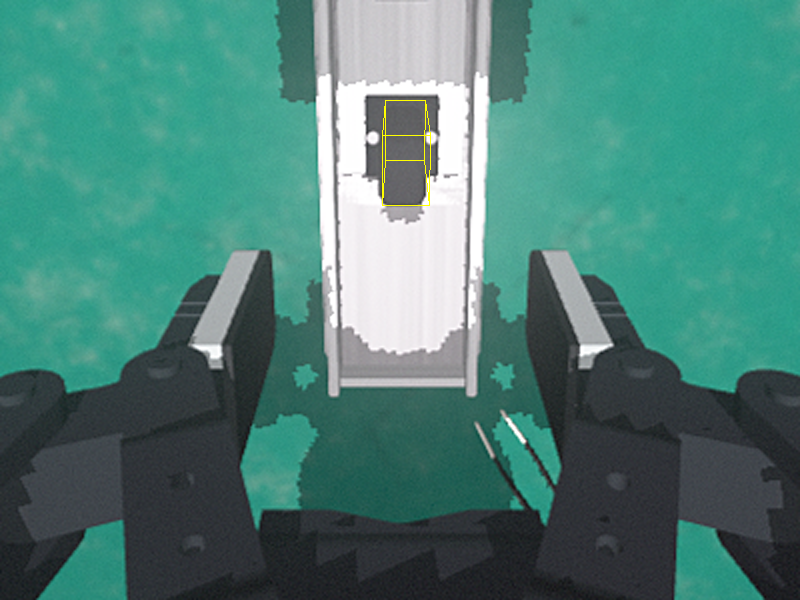

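```bash
python3 -m handwheel '[{"dx":0,"dy":-0.08,"dz":4,"wx":0,"wy":0,"wz":0,"claw":60},{"dx":0,"dy":0,"dz":4,"wx":0,"wy":0,"wz":0,"claw":60},{"dx":0,"dy":0,"dz":2.1,"wx":0,"wy":0,"wz":0,"claw":60},{"dx":0,"dy":0,"dz":0,"wx":0,"wy":0,"wz":0,"claw":60},{"dx":0,"dy":0,"dz":0,"wx":0,"wy":0,"wz":0,"claw":0},{"dx":0,"dy":0,"dz":0,"wx":0,"wy":0,"wz":0,"claw":0},{"dx":0,"dy":0,"dz":0,"wx":0,"wy":0,"wz":0,"claw":0},{"dx":0,"dy":0,"dz":0,"wx":0,"wy":0,"wz":0,"claw":0}]' 80; python3 -m handwheel '[{"dx":0,"dy":0,"dz":0,"wx":0,"wy":0,"wz":0,"claw":0},{"dx":0,"dy":0,"dz":0,"wx":0,"wy":0,"wz":0,"claw":0}]' ; python3 -m handwheel '[{"dx":0,"dy":0,"dz":-0.4,"wx":0,"wy":0,"wz":0,"claw":0},{"dx":0,"dy":0,"dz":-0.5,"wx":0,"wy":0,"wz":0,"claw":0},{"dx":0,"dy":0,"dz":-0.4,"wx":0,"wy":0,"wz":0,"claw":0},{"dx":0,"dy":0,"dz":0,"wx":0,"wy":0,"wz":0,"claw":0},{"dx":0,"dy":0,"dz":0,"wx":0,"wy":0,"wz":0,"claw":0}]'
```

```text
clock: 17.08
position: [0.5001, -0.0548, 0.038]
tool_rot: [3.14, -0.0, 1.283]
force: [-2.0, -0.5, 12.6]
grip_width: 0.0123
finger_force: 78.2
clock: 17.32
position: [0.5001, -0.0548, 0.038]
tool_rot: [3.14, -0.0, 1.283]
force: [-1.7, 0.3, 13.7]
grip_width: 0.0126
finger_force: 78.2
clock: 17.95
position: [0.4993, -0.0546, 0.0496]
tool_rot: [-3.142, 0.0, 1.284]
force: [-0.2, 0.7, -1.4]
grip_width: 0.0128
finger_force: 77.9
```

```bash
python3 -m handwheel '[{"dx":-1.5,"dy":0,"dz":0,"wx":0,"wy":0,"wz":0,"claw":0},{"dx":-1.5,"dy":0,"dz":0,"wx":0,"wy":0,"wz":0,"claw":0},{"dx":-1.5,"dy":0,"dz":0,"wx":0,"wy":0,"wz":0,"claw":0},{"dx":-0.4,"dy":0,"dz":0,"wx":0,"wy":0,"wz":0,"claw":0},{"dx":0,"dy":0,"dz":0.3,"wx":0,"wy":0,"wz":0,"claw":0},{"dx":0,"dy":0,"dz":0,"wx":0,"wy":0,"wz":0,"claw":0},{"dx":0,"dy":0,"dz":0,"wx":0,"wy":0,"wz":0,"claw":0}]'; for i in 1 2; do python3 -m handwheel '[{"dx":0,"dy":0,"dz":0.1,"wx":0,"wy":0,"wz":0,"claw":0},{"dx":0,"dy":0,"dz":0,"wx":0,"wy":0,"wz":0,"claw":0}]'|sed -n 1,4p; done
```

```text
clock: 18.82
position: [0.4856, -0.1011, 0.0467]
tool_rot: [-3.141, -0.0, 1.285]
force: [0.6, 0.5, -1.9]
grip_width: 0.0126
finger_force: 78.0
clock: 19.08
position: [0.4856, -0.1014, 0.0458]
tool_rot: [3.141, -0.0, 1.284]
force: [-0.5, 0.9, 3.1]
clock: 19.32
position: [0.4857, -0.1018, 0.0451]
tool_rot: [3.141, 0.0, 1.284]
force: [-2.6, -1.7, 12.2]
```

```bash
python3 -m handwheel '[{"dx":0,"dy":0,"dz":-0.22,"wx":0,"wy":0,"wz":0,"claw":0},{"dx":-0.25,"dy":0,"dz":0,"wx":0,"wy":0,"wz":0,"claw":0},{"dx":0,"dy":0,"dz":0.2,"wx":0,"wy":0,"wz":0,"claw":0},{"dx":0,"dy":0,"dz":0,"wx":0,"wy":0,"wz":0,"claw":0}]' | sed -n 1,4p; python3 -m handwheel '[{"dx":0,"dy":0,"dz":-0.2,"wx":0,"wy":0,"wz":0,"claw":0},{"dx":-0.25,"dy":0,"dz":0,"wx":0,"wy":0,"wz":0,"claw":0},{"dx":0,"dy":0,"dz":0.2,"wx":0,"wy":0,"wz":0,"claw":0},{"dx":0,"dy":0,"dz":0,"wx":0,"wy":0,"wz":0,"claw":0}]'| sed -n 1,4p;  python3 -m handwheel '[{"dx":0,"dy":0,"dz":-0.2,"wx":0,"wy":0,"wz":0,"claw":0},{"dx":-0.25,"dy":0,"dz":0,"wx":0,"wy":0,"wz":0,"claw":0},{"dx":0,"dy":0,"dz":0.2,"wx":0,"wy":0,"wz":0,"claw":0},{"dx":0,"dy":0,"dz":0,"wx":0,"wy":0,"wz":0,"claw":0}]'| sed -n 1,4p
```

```text
clock: 19.82
position: [0.4847, -0.1049, 0.0451]
tool_rot: [3.141, 0.001, 1.283]
force: [-4.5, -4.6, 14.1]
clock: 20.32
position: [0.484, -0.1072, 0.0451]
tool_rot: [3.141, 0.001, 1.283]
force: [-4.7, -4.9, 13.8]
clock: 20.82
position: [0.4833, -0.1096, 0.045]
tool_rot: [3.141, 0.001, 1.283]
force: [-3.7, -4.8, 14.6]
```

```bash
python3 -m handwheel '[{"dx":0,"dy":0,"dz":-0.25,"wx":0,"wy":0,"wz":0,"claw":0},{"dx":-0.25,"dy":0,"dz":0,"wx":0,"wy":0,"wz":0,"claw":0},{"dx":0,"dy":0,"dz":0.2,"wx":0,"wy":0,"wz":0,"claw":0},{"dx":0,"dy":0,"dz":0,"wx":0,"wy":0,"wz":0,"claw":0}]' | sed -n 1,4p; python3 -m handwheel '[{"dx":0,"dy":0,"dz":-0.2,"wx":0,"wy":0,"wz":0,"claw":0},{"dx":-0.25,"dy":0,"dz":0,"wx":0,"wy":0,"wz":0,"claw":0},{"dx":0,"dy":0,"dz":0.2,"wx":0,"wy":0,"wz":0,"claw":0},{"dx":0,"dy":0,"dz":0,"wx":0,"wy":0,"wz":0,"claw":0}]'| sed -n 1,4p;  python3 -m handwheel '[{"dx":0,"dy":0,"dz":-0.2,"wx":0,"wy":0,"wz":0,"claw":0},{"dx":-0.25,"dy":0,"dz":0,"wx":0,"wy":0,"wz":0,"claw":0},{"dx":0,"dy":0,"dz":0.2,"wx":0,"wy":0,"wz":0,"claw":0},{"dx":0,"dy":0,"dz":0,"wx":0,"wy":0,"wz":0,"claw":0}]'| sed -n 1,4p
```

```text
clock: 21.32
position: [0.4825, -0.1116, 0.0453]
tool_rot: [-3.141, 0.001, 1.283]
force: [-1.2, -4.2, 5.0]
clock: 21.82
position: [0.4818, -0.1136, 0.0452]
tool_rot: [-3.141, -0.0, 1.284]
force: [0.0, -0.2, -2.3]
clock: 22.32
position: [0.4811, -0.116, 0.0452]
tool_rot: [-3.141, -0.0, 1.284]
force: [-0.4, -0.2, -0.8]
```

```bash
python3 -m handwheel '[{"dx":0.1,"dy":0,"dz":0,"wx":0,"wy":0,"wz":0,"claw":0},{"dx":0,"dy":0,"dz":0.1,"wx":0,"wy":0,"wz":0,"claw":0},{"dx":0,"dy":0,"dz":0.1,"wx":0,"wy":0,"wz":0,"claw":0},{"dx":0,"dy":0,"dz":0,"wx":0,"wy":0,"wz":0,"claw":0}]' | sed -n 1,4p; python3 -m handwheel '[{"dx":0,"dy":0,"dz":0.2,"wx":0,"wy":0,"wz":0,"claw":0},{"dx":0,"dy":0,"dz":0.1,"wx":0,"wy":0,"wz":0,"claw":0},{"dx":0,"dy":0,"dz":0,"wx":0,"wy":0,"wz":0,"claw":0}]' | sed -n 1,4p
```

```text
clock: 22.82
position: [0.4815, -0.115, 0.0433]
tool_rot: [-3.141, 0.0, 1.284]
force: [0.8, -0.6, -1.8]
clock: 23.2
position: [0.4815, -0.115, 0.0403]
tool_rot: [-3.141, -0.0, 1.284]
force: [0.0, 0.2, -2.7]
```

```bash
python3 -m handwheel '[{"dx":0,"dy":0,"dz":0.15,"wx":0,"wy":0,"wz":0,"claw":0},{"dx":0,"dy":0,"dz":0.05,"wx":0,"wy":0,"wz":0,"claw":0},{"dx":0,"dy":0,"dz":0,"wx":0,"wy":0,"wz":0,"claw":0}]' | sed -n 1,4p; python3 -m handwheel '[{"dx":0,"dy":0,"dz":0.06,"wx":0,"wy":0,"wz":0,"claw":0},{"dx":0,"dy":0,"dz":0,"wx":0,"wy":0,"wz":0,"claw":0}]' | sed -n 1,4p
```

```text
clock: 23.58
position: [0.4815, -0.115, 0.0384]
tool_rot: [-3.142, -0.0, 1.284]
force: [0.2, 0.1, -1.9]
clock: 23.82
position: [0.4815, -0.1151, 0.038]
tool_rot: [3.141, 0.0, 1.284]
force: [-2.2, 0.7, 4.5]
```

Home contact felt at the same height as before; let go, rise, and look.

```bash
python3 -m handwheel '[{"dx":0,"dy":0,"dz":0,"wx":0,"wy":0,"wz":0,"claw":60},{"dx":0,"dy":0,"dz":0,"wx":0,"wy":0,"wz":0,"claw":60},{"dx":0,"dy":0,"dz":0,"wx":0,"wy":0,"wz":0,"claw":60},{"dx":0,"dy":0,"dz":0,"wx":0,"wy":0,"wz":0,"claw":60},{"dx":0,"dy":0,"dz":0,"wx":0,"wy":0,"wz":0,"claw":60}]'; python3 -m handwheel '[{"dx":0,"dy":0,"dz":-2,"wx":0,"wy":0,"wz":0,"claw":60},{"dx":0,"dy":0,"dz":-4,"wx":0,"wy":0,"wz":0,"claw":60},{"dx":0,"dy":0,"dz":-4,"wx":0,"wy":0,"wz":0,"claw":60},{"dx":0,"dy":0,"dz":-4,"wx":0,"wy":0,"wz":0,"claw":60},{"dx":0,"dy":0,"dz":0,"wx":0,"wy":0,"wz":0,"claw":60},{"dx":0,"dy":0,"dz":0,"wx":0,"wy":0,"wz":0,"claw":60}]'
python3 - <<'E'
from h import *
from workcell import optics
fd=optics.grab_frame("side"); fw=optics.grab_frame("wrist")
p=[.522,.0175,-.286]; y=-.0688
B=[((-.007,.007,y+h-.011,y+h+.011,.022,.065),(0,255,255)) for h in(.07,-.07)]
a=overlay(fw,p,B,(220,130,200,240),2.5); b=overlay(fd,p,[],(200,190,75,150),4)
cv2.imwrite("pics/e.png",np.hstack([a,b]))
E
```

```text
clock: 24.45
position: [0.4815, -0.115, 0.0378]
tool_rot: [-3.142, -0.0, 1.284]
force: [0.1, -0.6, 0.2]
grip_width: 0.0515
finger_force: 0.0
clock: 25.2
position: [0.4812, -0.1151, 0.1774]
tool_rot: [-3.141, 0.0, 1.284]
force: [0.0, -0.1, -0.3]
grip_width: 0.0511
finger_force: 0.0
```

View pics/e.png

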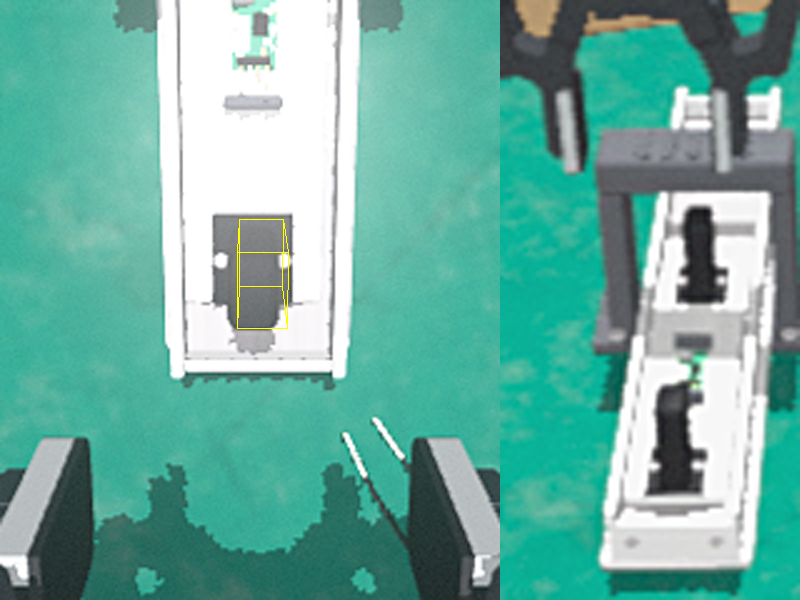

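The wrist picture shows the handle top ending at row 328, where the home-height model puts it. The side view shows the carrier flat in the −y end and free of the fingers.

```bash
python3 -c "
from workcell import job_done; print(job_done())"
```

```text
the job is handed in; nothing more can be done
None
```

I moved the carrier two notches, from the +y end through the middle to the −y end, where it was home and let go with the gripper clear; I handed it in at about 25 s, and no verdict came back.

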